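Clamp a control board in the test jig

ROBOT

A 7-joint arm with a two-finger parallel gripper is mounted at the origin on the work surface. World frame = base frame: x ahead of the robot, y to its left, z up, the work surface at z = 0. Lengths are in m, angles in rad, forces in N, time in s.
With the tool pointing down it reaches from about 0.35 to 0.9 m from the base axis. Payload 8.1 kg.
Tool frame: the origin (TCP) lies between the finger pads; the fingertips stand 19 mm ahead of it and the grasp point (between the pads) is the TCP; z points along the fingers, y is the direction in which the jaws open and shut (so a half turn about z gives the same grasp; the last joint's range is limited). The gripper opens to 92 mm and grips with 3 to 60 N. Pads are 19 mm wide; open, the fingers measure 130 mm over their backs; the gripper's body (75 mm by 190 mm) begins 47 mm behind the grasp point.
Start: joints at [1.077, 0.434, 0.025, 1.573, -0.012, 1.134, -0.075], TCP at [0.238, -0.578, 0.246] pointing down, gripper open.
Joint ranges: [-2.62, 2.62], [-0.44, 2.09], [-1.27, 1.32], [0.08, 2.57], [-1.32, 4.46], [0.12, 2], [-2.74, 2.74]. Speed limits (rad/s): [2.22, 2.22, 3.01, 3.01, 3.14, 3.14, 3.14].

INTERFACE

Orientations are given as a rotation vector (axis times angle).
In Python, from rig import r, imaging, ticket gives the robot as it stands.
- The arm moves only by the tool apply_moves, never from a script. Its argument "steps" is a list of rows, each a list of 5 numbers: the opening in per cent of the stroke, from 0 (shut) to 100 (fully open), then the shift along the tool's x, y, z in units of 40 mm (1.0 is 40 mm), then the turn about the tool's z in units of 6 degrees (1.0 is 6 degrees). In form: [[fingers, x, y, z, spin], ...]. A call has exactly 10 rows; each row is the pose to reach, as a shift and turn from the pose measured when the call began, along the tool's axes at that moment; what a row does not reach only later rows make up. A row lasts 1/10 s, in which the tool goes at most 50 mm and 8.59 degrees, less where a joint would pass 70% of its speed; a pose out of reach is approached as far as the arm can. A call with a gripper value outside its range is refused whole. The fingers move at their own pace and stop on an object; "force" is the grip in N (left out, the last holds). Time passes only in rows, so rows that repeat a pose let the fingers close, or fill a call up. It gives the time, the measured TCP pose, the force and the opening at its end, in the units of the state.
- r.observe(): the state, without advancing time (a new reading comes with each control period).
- imaging.get_image(name): name is "scene" or "side" or "wrist"; returns the picture (480x640x3 uint8, red, green, blue); there is no depth.
- imaging.camera_info(name): a dict with "fx", "fy", "cx", "cy" (pixels), "xyz" and "rotation" of the camera in the world; the wrist camera has in their place "mount" (4x4, takes a point from camera to tool coordinates, whose origin is the TCP and whose axes are the flange's). Camera axes: x right, y down, z forward; pixel columns grow to the right and rows downward; lengths in m; the calibration is good to about 2 mm. The wrist camera is an equidistant fisheye: a pixel r from the principal point sees the ray r / f radians off the axis. A picture is of the moment at which its call begins: read the wrist's pose just before it. camera_info takes no time and is no camera call.
- ticket.close_job(): hands the job in, once; it reports no verdict.
The state is a dict: "time_s": time; "q": joint angles; "joint_velocities": joint speeds; "joint_torque": joint torques, N m; "tcp_pos": TCP position; "eef_rot": TCP orientation; "force": force on the tool from outside, world axes, zero at the start; "ft_torque": the same for the moment, N m; "width": finger opening in m.
Only numpy, scipy, OpenCV 4.12 (cv2) and the standard library are available. Lean on these libraries where they do the work, as an engineer would, in place of code of your own. Each camera call takes 0.05 s, during which the arm holds its last target.

TASK

Get the coffee-machine control board in the test jig ready for its test: swing the small red-tipped lever of the blue edge socket fully down flat, and press the jig's sprung gate down by its front bar until the catch snaps over it and holds it shut by itself. Press slowly, only as far as it takes to feel the snap, then let go: forcing the gate hard onto its rubber stop strains the board. Leave the bean jar, pressure gauge, pliers and screwdriver where they are.

Things in the scene. Friction and masses are not known exactly. Their poses are not given: they have to be found in the camera images.
- jig: Board test jig fixed on the bench: grey case 270 x 350 x 60 mm, black top plate. Origin on the bench; the case reaches 155 mm to -x (front), 115 mm to +x (rear) and 175 mm to each side. x points from front (catch) to rear (hinge), y to the jig's left, z up. The green control board lies in its nest under the gate, its parts up to 92 mm above the bench.
- catch_foot (a point): Point fixed on the jig's top plate under the catch (-128, 0, 60 mm in the jig's frame). The catch is a 34 mm wide block with a rubber stop and in front a sprung steel hook with red release tab. It is set to suit the board: its height differs by up to 30 mm between runs and is not measured. The hook's head stands 24 to 42 mm in front of the shut bar's centre line, its top 10 mm above the bar's.
- gate_hinge (a point): Point fixed on the jig: middle of the gate's hinge axis (85, 0, 115 mm in the jig's frame). The axis is the jig's y; two posts 88 mm either side of it reach 130 mm above the bench. The gate's foremost part is the steel catch pin in the middle of its front, 217 mm from this axis and 40 mm wide.
- gate (a joint): Gate angle, rad: 0 level, grows as the front rises, sprung up to 0.6 (open). Held by the catch it stands between 0.01 and 0.16, by the catch's height. At the bar it takes about 4 N when open, 10 N low down, then up to 20 N as a pin on the bar pushes the hook aside; the hook snaps over the pin, the force drops, and 3 mm further the pin meets the rubber stop. Let go early, it springs up.
- gate_bar (a point): Moves with the gate: middle of the upper side of its front bar, 185 mm from the hinge axis, 10 mm above the gate's mid-plane. Bar: aluminium, 30 mm wide, 14 thick, 160 long across the jig, with two black rubber grips (56 x 26 mm) centred 50 mm either side of the middle, their tops level with this point; press on a grip, clear of the hook. Axes: the gate's (x to the hinge, z out of its upper side).
- buffer (a joint): Squeeze of the catch's rubber stop, m: 0 free, about 12 N per mm. Above 0.002 (some 40 N on the bar) the board is strained.
- lever_hinge (a point): Point fixed on the jig: pivot of the socket lever (35, 155, 88 mm in the jig's frame), outboard of the blue edge socket (96 x 24 mm, its front end 85 mm in front of this pivot, top 94 mm above the bench). The axis is the jig's y.
- lever (a joint): Socket lever angle, rad: 0 shut (flat, pointing to the jig's front), grows as it rises, 1.57 upright. Starts open, 1.0 to 1.6. Stiff hinge: it stays where it is left; about 0.8 N at its grip moves it.
- lever_grip (a point): Centre of the red barrel grip across the lever's end (14 mm thick, 18 mm long along the jig's y), 115 mm from its pivot; the lever is a 6 mm steel rod. Shut, the grip's centre is 88 mm above the bench, 28 mm above the jig's top plate.
- bean_jar: Loose clear bean container with white lid, 106 x 92 mm, 183 mm high, 0.55 kg, right of the jig. Origin under its centre. Leave alone.
- pliers: Loose pliers with red and yellow handles, 170 mm long, lying flat (16 mm), right of the jig. Origin at the pivot. Leave alone.
- gauge: Loose pressure gauge with white face lying face up, 64 mm across, 27 mm high, with a brass stub 52 mm from its centre, left of the jig. Origin under its centre. Leave alone.
- screwdriver: Loose yellow screwdriver, 210 mm long, handle 26 mm thick, lying left of the jig. Origin under its middle. Leave alone.

How it is judged:
At the end, for the whole second after the job is handed in: The gate is held down by its catch (below 0.18 rad, at rest, nothing squeezing the stop) and the socket lever lies flat (within 0.1 rad of shut) (value of joint gate below 0.18 rad and velocity of joint gate between -0.05 and 0.05 rad/s and value of joint lever below 0.1 rad and value of joint buffer below 0.001 m); the robot touches nothing.
It fails at once if the gate is forced onto its rubber stop (squeezed by more than 2 mm) (value of joint buffer above 0.002 m).
It fails at once if the bean jar, pliers, gauge or screwdriver is moved by more than 30 mm (distance of any of bean_jar, pliers, gauge, screwdriver from where it was at the start of the episode above 0.03 m).
It also fails if it takes over 67 s, if anything falls off the work surface, if the arm or the gripper's body presses on something with over 40 N, if the wrist force passes 120 N, or if a joint passes its speed limit or range.

## Working session

There is one attempt and no reset: what is moved stays moved. The work goes in short steps, Python scripts to look and compute and a tool call to move; the robot and the scene stay as the last step left them, time stands still between calls to the robot, and variables do not carry over. Pictures are saved under pics/ and viewed, and the job is handed in when it is done.

Besides the shell and the picture viewer there is one more tool, called after "Call:" as name([rows], argument=value, ...), one row to a line, values as JSON. apply_moves: Moves the arm, as the interface text tells. Its arguments: {"type":"object","properties":{"steps":{"type":"array"},"force":{"type":"number"}},"required":["steps"]}

```bash
ls; mkdir -p pics
python3 - <<'E'
from rig import r, imaging, ticket
import cv2
for n in ["scene","side","wrist"]:
    print(n,imaging.camera_info(n))
print(r.observe())
for n in ["scene","side","wrist"]:
    cv2.imwrite(f"pics/{n}0.png",imaging.get_image(n)[:,:,::-1])
E
```

```text
pics
scene {'fx': 453.5224868537062, 'fy': 453.5224868537062, 'cx': 314.78544818501075, 'cy': 235.75557247046717, 'xyz': array([ 1.25524385, -0.04958207,  0.72791418]), 'rotation': array([-1.84668109, -1.55965926,  0.71347493])}
side {'fx': 468.12663534767785, 'fy': 468.12663534767785, 'cx': 316.3605662266895, 'cy': 235.29631452911576, 'xyz': array([-0.12885698,  0.73184946,  0.66600304]), 'rotation': array([-0.91803206,  2.22810091, -1.30094662])}
wrist {'fx': 371.64829954431775, 'fy': 371.64829954431775, 'cx': 315.10245204582446, 'cy': 244.417565374219, 'mount': array([[ 3.57059804e-04, -9.53194302e-01, -3.02358223e-01,
         8.22936417e-02],
       [ 9.99999915e-01,  2.77286609e-04,  3.06761152e-04,
        -8.07080412e-04],
       [-2.08563096e-04, -3.02358307e-01,  9.53194320e-01,
        -1.37214857e-01],
       [ 0.00000000e+00,  0.00000000e+00,  0.00000000e+00,
         1.00000000e+00]])}
{'time_s': 0.0, 'q': array([ 1.07736796,  0.43520853,  0.02499077,  1.57406944, -0.01158905,
        1.13400837, -0.07507366]), 'joint_velocities': array([-7.83947191e-04,  4.45317019e-05,  8.76604562e-04,  1.50520162e-03,
        1.21015178e-03, -6.48436240e-04, -1.79612114e-03]), 'joint_torque': array([-3.10181713e-04, -6.67841792e+01,  9.84654464e-01, -3.14451635e+01,
       -6.05817069e-02,  4.27524000e-02,  9.65462914e-05]), 'tcp_pos': array([ 0.23785489, -0.57746167,  0.24496484]), 'eef_rot': array([-3.08036370e+00, -6.09640238e-01,  7.12769554e-04]), 'force': array([-0.54547673, -0.12950719, -0.25525024]), 'ft_torque': array([-0.01512862,  0.0118118 ,  0.00179328]), 'width': 0.09183233482237381}
```

View pics/scene0.png

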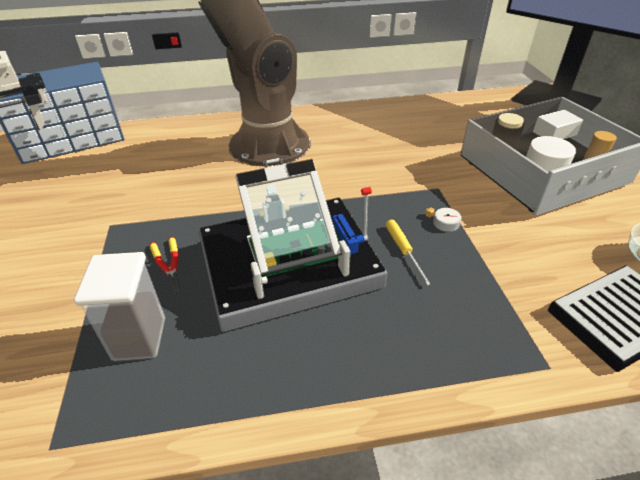

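View pics/side0.png

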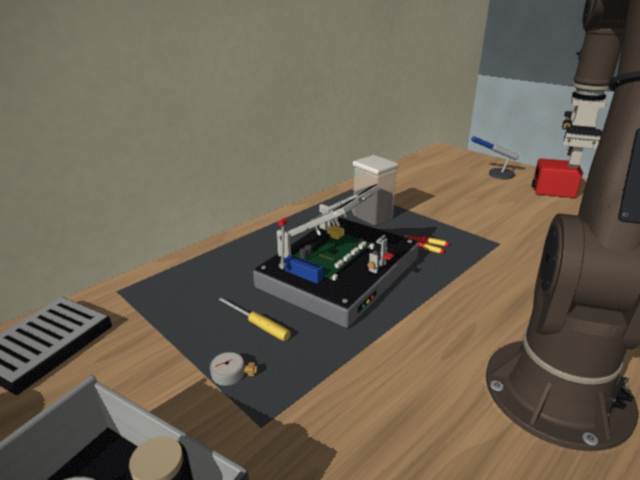

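View pics/wrist0.png

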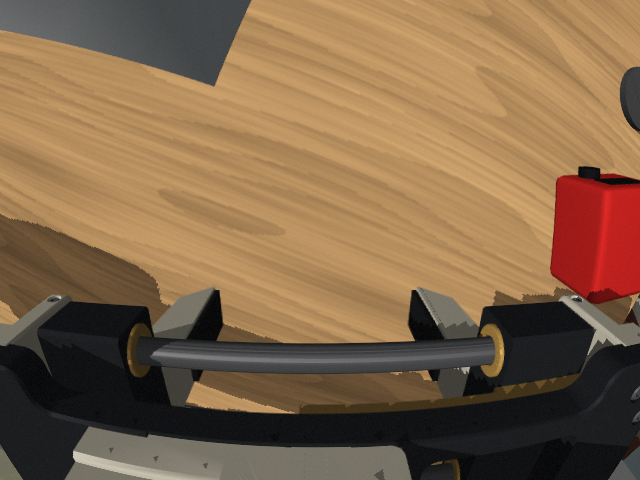

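The scene camera looks back towards the robot. The jig is at about (290,255), with its lever tip at (366,191). The bean jar is at (120,310), the screwdriver at (405,250) and the gauge at (447,218). In the side view the catch is at about (378,255). I'll enlarge these next.

Run:
```python
import cv2
a=cv2.imread("pics/scene0.png")[150:335,190:400]; cv2.imwrite("pics/sc_z.png",cv2.resize(a,None,fx=3.2,fy=3.2,interpolation=cv2.INTER_CUBIC))
a=cv2.imread("pics/side0.png")[180:330,245:455]; cv2.imwrite("pics/si_z.png",cv2.resize(a,None,fx=3.8,fy=3.8,interpolation=cv2.INTER_CUBIC))
```

```text
(no output)
```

View pics/sc_z.png

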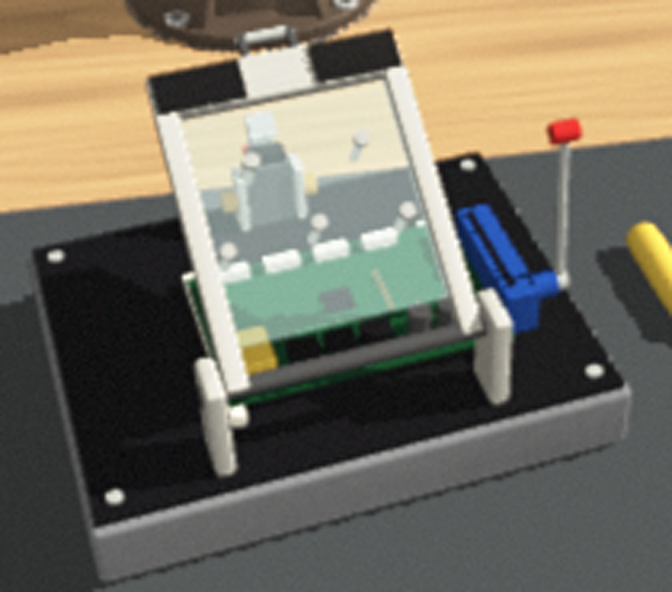

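View pics/si_z.png

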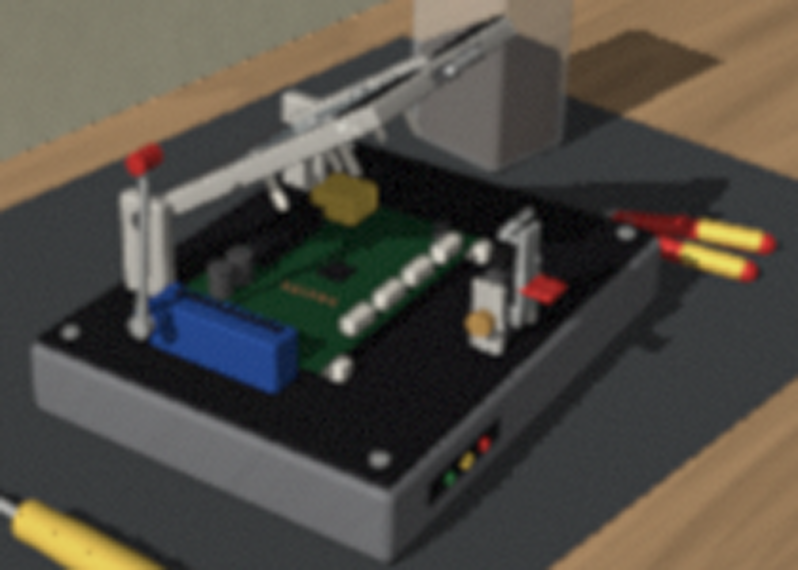

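```bash
cat > h.py <<'E'
import numpy as np
from scipy.spatial.transform import Rotation as R
from rig import imaging
def ray(n,uv):
    c=imaging.camera_info(n); d=np.array([(uv[0]-c['cx'])/c['fx'],(uv[1]-c['cy'])/c['fy'],1])
    return np.array(c['xyz']),R.from_rotvec(c['rotation']).as_matrix()@d
def plane(n,uv,z):
    o,d=ray(n,uv); return o+d*(z-o[2])/d[2]
def tri(a,b):
    o1,d1=ray("scene",a);o2,d2=ray("side",b)
    s=np.linalg.lstsq(np.c_[d1,-d2],o2-o1,rcond=None)[0]
    p,q=o1+s[0]*d1,o2+s[1]*d2
    return (p+q)/2,np.linalg.norm(p-q)
def sc(u,v): return (190+u/3.2-.35,150+v/3.2-.35)
def si(u,v): return (245+u/3.8-.35,180+v/3.8-.35)
def proj(n,p):
    c=imaging.camera_info(n); q=R.from_rotvec(c['rotation']).as_matrix().T@(np.array(p)-c['xyz'])
    return c['fx']*q[0]/q[2]+c['cx'],c['fy']*q[1]/q[2]+c['cy']
E
python3 - <<'E'
from h import *
np.set_printoptions(precision=4,suppress=True)
S={k:plane("scene",sc(*v),.06) for k,v in dict(fr=(35,252),fl=(480,155),rl=(630,388),rr=(95,528)).items()}
W={k:plane("scene",sc(*v),.061) for k,v in dict(fr=(56,256),fl=(468,164),rl=(594,370),rr=(114,496)).items()}
D={k:plane("side",si(*v),.06) for k,v in dict(rl=(33,347),fl=(393,492),fr=(660,238)).items()}
V={k:plane("side",si(*v),.061) for k,v in dict(rl=(70,331),fl=(380,458),fr=(627,232)).items()}
for n,X in zip("SWDV",(S,W,D,V)):
    print(n,X)
    for a,b in (("fr","fl"),("rr","rl"),("fl","rl"),("fr","rr")):
        if a in X and b in X:
            d=X[b]-X[a]; print(a,b,np.linalg.norm(d),np.degrees(np.arctan2(d[1],d[0])))
print(tri(sc(565,131),si(145,160)))
E
```

```text
S {'fr': array([ 0.4484, -0.1907,  0.06  ]), 'fl': array([0.3944, 0.1407, 0.06  ]), 'rl': array([0.6497, 0.1851, 0.06  ]), 'rr': array([ 0.7036, -0.1501,  0.06  ])}
fr fl 0.3357194174716157 99.24112749662442
rr rl 0.3395186808285005 99.13792981509455
fl rl 0.25908585925283867 9.878239785683752
fr rr 0.2584599512131457 9.037664913865372
W {'fr': array([ 0.4566, -0.1758,  0.061 ]), 'fl': array([0.405 , 0.1293, 0.061 ]), 'rl': array([0.6312, 0.1665, 0.061 ]), 'rr': array([ 0.6823, -0.1387,  0.061 ])}
fr fl 0.30937241429586176 99.59188609889175
rr rl 0.3094987210534666 99.5028039524369
fl rl 0.22924433976866548 9.35346434568686
fr rr 0.22876370251800685 9.321422211158348
D {'rl': array([0.6338, 0.1952, 0.06  ]), 'fl': array([0.3789, 0.1472, 0.06  ]), 'fr': array([ 0.4336, -0.1845,  0.06  ])}
fr fl 0.3361695082769047 99.35346285683615
fl rl 0.2593993229856563 10.684308602354054
V {'rl': array([0.6303, 0.1687, 0.061 ]), 'fl': array([0.4036, 0.1305, 0.061 ]), 'fr': array([ 0.4534, -0.1744,  0.061 ])}
fr fl 0.30890577604612623 99.28180971179093
fl rl 0.22985815334020146 9.573179066877648
(array([0.5626, 0.1563, 0.2013]), np.float64(0.000629164490888031))
```

The four screw heads form a 310 x 229 mm rectangle in both views, and the views agree to 2 mm. That puts the jig origin at about (0.5625, -0.0005) with a yaw of 9.45°. The lever grip triangulates to (0.563, 0.156, 0.201), which is 114 mm from its pivot, as it should be. Next is a helper that turns jig-frame targets into move units.

```bash
cat >> h.py <<'E'
from rig import r
yaw=np.radians(9.45); O=np.array([.5625,-.0005,0]); J=R.from_euler('z',yaw).as_matrix()
def j2w(p): return O+J@np.array(p)
def w2j(p): return J.T@(np.array(p)-O)
def units(pw):
    s=r.observe(); T=R.from_rotvec(s['eef_rot']).as_matrix()
    return T.T@(np.array(pw)-s['tcp_pos'])/.04
def spin(az):  # az of tool y in jig frame, deg
    s=r.observe(); T=R.from_rotvec(s['eef_rot']).as_matrix()
    a=np.degrees(np.arctan2(T[1,1],T[0,1]))
    return -(((az+np.degrees(yaw)-a)+180)%360-180)/6
E
python3 - <<'E'
from h import *
np.set_printoptions(precision=3,suppress=True)
print(units(j2w([.070,.157,.35])),spin(0), w2j([.5626,.1563,.2013]))
for n,p in (("bar",[-.062,0,.2277]),("post",[.085,.088,.13])):
  print(n,[((proj('scene',j2w(p))[0]-189.65)*3.2,(proj('scene',j2w(p))[1]-149.65)*3.2)],[((proj('side',j2w(p))[0]-244.65)*3.8,(proj('side',j2w(p))[1]-179.65)*3.8)])
E
```

```text
[ 15.582 -13.685  -2.607] -12.843489575848176 [0.026 0.155 0.201]
bar [(np.float64(279.3438542159601), np.float64(67.67231668718405))] [(np.float64(422.26971031716084), np.float64(59.92852793329334))]
post [(np.float64(495.7333171181094), np.float64(304.3958072276861))] [(np.float64(145.47450760136635), np.float64(195.46670970050343))]
```

The gate bar and the post both project onto the right spots in the pictures. I'll move now: up first, then across.

Call:
apply_moves([
  [0,0.4,-0.4,-1,0],
  [0,1,-0.9,-1.8,-1],
  [0,2,-1.7,-2.6,-2.3],
  [0,2.9,-2.5,-2.6,-3.7],
  [0,3.8,-3.3,-2.6,-5],
  [0,4.7,-4.1,-2.6,-6.3],
  [0,5.6,-4.9,-2.6,-7.6],
  [0,6.5,-5.7,-2.6,-9],
  [0,7.4,-6.5,-2.6,-10.3],
  [0,8.3,-7.3,-2.6,-11.6],
], force=20)

```text
time_s: 1.15
tcp_pos: [0.434, -0.1793, 0.3495]
eef_rot: [-2.176, -2.265, -0.0]
force: [1.9, -0.4, 0.5]
width: 0.0164
```

Run:
```python
from h import *
np.set_printoptions(precision=3,suppress=True)
s=r.observe();print(s['time_s'],s['tcp_pos'],w2j(s['tcp_pos']),s['q'],s['width'],units(j2w([.070,.157,.35])),spin(0))
```

```text
1.15 [ 0.434 -0.179  0.35 ] [-0.156 -0.155  0.35 ] [ 0.642  0.135 -0.409  1.739  0.055  1.28   0.26 ] 0.016414095389912998 [ 8.451  4.637 -0.008] -1.1914180370996377
```

Call:
apply_moves([
  [0,0.8,0.5,0,-0.6],
  [0,1.7,0.9,0,-1.2],
  [0,2.6,1.4,0,-1.2],
  [0,3.5,1.9,0,-1.2],
  [0,4.4,2.4,0,-1.2],
  [0,5.3,2.9,0,-1.2],
  [0,6.2,3.4,0,-1.2],
  [0,7.1,3.9,0,-1.2],
  [0,8.0,4.4,0,-1.2],
  [0,8.45,4.64,0,-1.2],
])

```text
time_s: 2.15
tcp_pos: [0.6062, 0.1697, 0.3489]
eef_rot: [-2.024, -2.399, -0.001]
force: [0.2, -0.2, 0.3]
width: 0.0007
```

Run:
```python
from h import *
import cv2
np.set_printoptions(precision=3,suppress=True)
s=r.observe();print(s['time_s'],w2j(s['tcp_pos']),s['q'],s['width'],units(j2w([.068,.157,.212])),spin(0))
cv2.imwrite("pics/wrist1.png",imaging.get_image("wrist")[:,:,::-1])
cv2.imwrite("pics/side1.png",imaging.get_image("side")[:,:,::-1])
```

```text
2.15 [0.071 0.161 0.349] [ 0.014  0.447 -0.577  1.359  0.239  1.405 -0.388] 0.0007317500053963027 [-0.101 -0.071  3.421] 0.039143245618224874
```

View pics/wrist1.png

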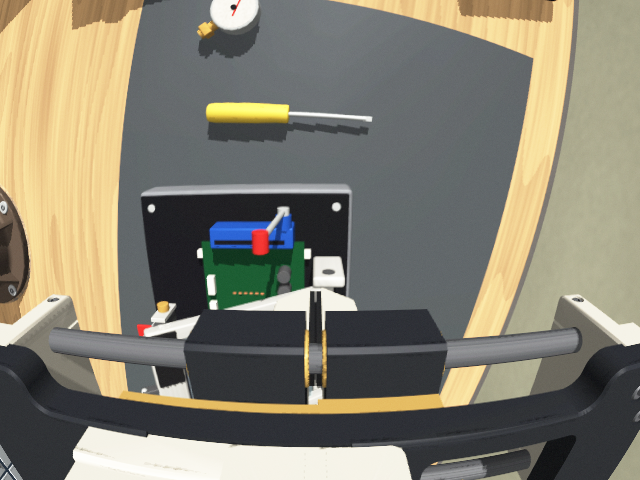

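View pics/side1.png

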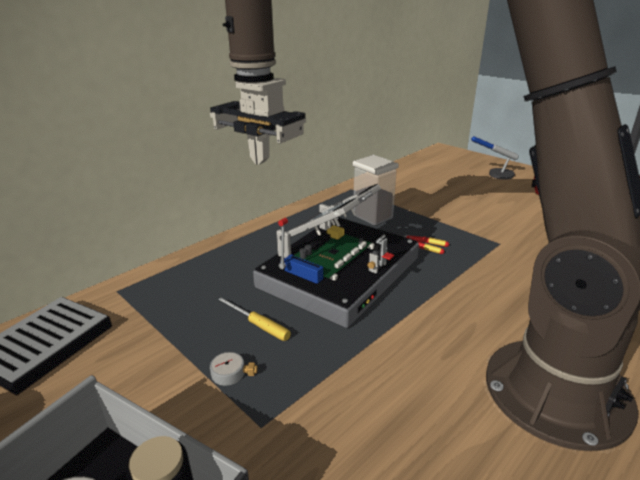

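Run:
```python
from h import *
s=r.observe();t=s['tcp_pos']-[0,0,.019]
print(proj('side',t))
c=imaging.camera_info('wrist')
M=R.from_rotvec(s['eef_rot']).as_matrix()
for p in (j2w([.026,.155,.201]),j2w([.035,.155,.088]),j2w([.085,.088,.13])):
    q=np.linalg.inv(c['mount'])@np.r_[M.T@(p-s['tcp_pos']),1]; q=q[:3]
    th=np.arctan2(np.hypot(q[0],q[1]),q[2]);k=c['fx']*th/np.hypot(q[0],q[1]);print(c['cx']+k*q[0],c['cy']+k*q[1])
```

```text
(np.float64(261.3065550740577), np.float64(161.97330229320136))
260.2644202748375 242.5454398340793
283.05712166761055 212.22169837237934
328.8458402427502 284.1259239801785
```

All the predictions match: the wrist pixels (260,242) for the grip and (283,212) for the pivot, and the side view of the fingertips. I'll descend behind the lever.

Call:
apply_moves([
  [0,-0.05,0,0.4,0],
  [0,-0.1,0,0.9,0],
  [0,-0.1,0,1.4,0],
  [0,-0.1,0,1.9,0],
  [0,-0.1,0,2.4,0],
  [0,-0.1,0,2.8,0],
  [0,-0.1,0,3.1,0],
  [0,-0.1,0,3.3,0],
  [0,-0.1,0,3.42,0],
  [0,-0.1,0,3.42,0],
])

```text
time_s: 3.25
tcp_pos: [0.6061, 0.1657, 0.2115]
eef_rot: [-2.022, -2.4, -0.0]
force: [0.1, 0.4, 0.1]
width: 0.0005
```

Run:
```python
from h import *
np.set_printoptions(precision=3,suppress=True)
s=r.observe();print(s['time_s'],w2j(s['tcp_pos']),s['force'],spin(0))
for x,z in ((41.5,212),(-2,204),(-23,193),(-51,169),(-68,143),(-76,117.5)): print(units(j2w([x/1e3,.157,z/1e3])))
```

```text
3.25 [0.07  0.157 0.212] [0.102 0.374 0.115] 0.05049784298942465
[ 0.009 -0.719 -0.01 ]
[ 0.014 -1.806  0.192]
[ 0.016 -2.33   0.469]
[ 0.018 -3.029  1.07 ]
[ 0.018 -3.452  1.721]
[ 0.018 -3.651  2.359]
```

Call:
apply_moves([
  [0,0.01,-0.3,0,0],
  [0,0.01,-0.7,0,0],
  [0,0.01,-1.1,0.04,0],
  [0,0.01,-1.45,0.1,0],
  [0,0.01,-1.8,0.19,0],
  [0,0.01,-2.1,0.33,0],
  [0,0.01,-2.33,0.47,0],
  [0,0.01,-2.6,0.67,0],
  [0,0.02,-2.83,0.87,0],
  [0,0.02,-3.03,1.07,0],
])

```text
time_s: 4.25
tcp_pos: [0.4864, 0.1462, 0.1692]
eef_rot: [-2.023, -2.4, -0.002]
force: [1.7, 0.4, 0.3]
width: 0.0004
```

Run:
```python
from h import *
import cv2
np.set_printoptions(precision=3,suppress=True)
s=r.observe();print(s['time_s'],w2j(s['tcp_pos']),s['force'],spin(0))
for x,z in ((-51,169),(-68,143),(-76,117.5)): print(units(j2w([x/1e3,.157,z/1e3])))
a=imaging.get_image("side")[150:330,205:445,::-1]
cv2.imwrite("pics/side2.png",cv2.resize(a,None,fx=3,fy=3))
```

```text
4.25 [-0.051  0.157  0.169] [1.704 0.437 0.263] 0.051796897881369354
[-0.006 -0.001  0.004]
[-0.006 -0.426  0.654]
[-0.006 -0.625  1.292]
```

View pics/side2.png

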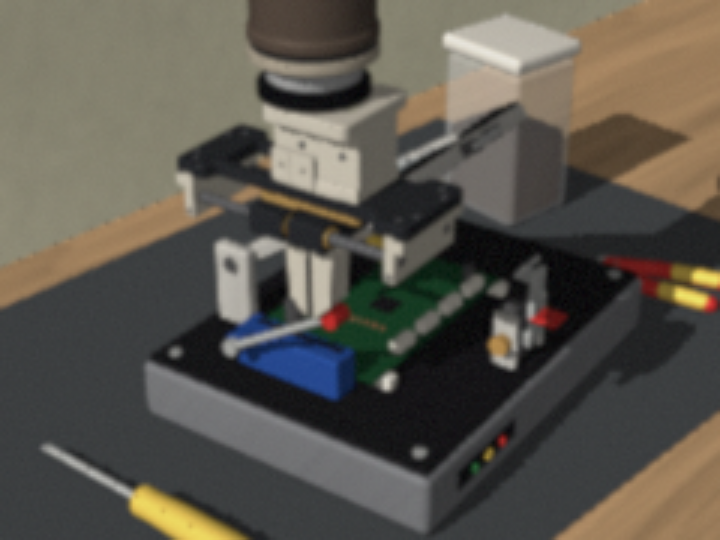

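The lever is down to about 30°, with its grip at (336,318) in the crop touching the fingers, and nothing else is near. I'll finish the arc.

Call:
apply_moves([
  [0,0,-0.15,0.2,0],
  [0,0,-0.3,0.42,0],
  [0,0,-0.43,0.65,0],
  [0,0,-0.5,0.82,0],
  [0,0,-0.56,1.0,0],
  [0,0,-0.6,1.15,0],
  [0,0,-0.63,1.25,0],
  [0,0,-0.63,1.3,0],
  [0,0,-0.63,1.3,0],
  [0,0,-0.63,1.3,0],
])

```text
time_s: 5.3
tcp_pos: [0.4597, 0.1415, 0.116]
eef_rot: [-2.021, -2.4, 0.002]
force: [0.1, 0.4, -0.3]
width: 0.0009
```

Run:
```python
from h import *
import cv2
np.set_printoptions(precision=3,suppress=True)
s=r.observe();print(s['time_s'],w2j(s['tcp_pos']),s['force'],spin(0))
a=imaging.get_image("side")[150:330,205:445,::-1]
cv2.imwrite("pics/side3.png",cv2.resize(a,None,fx=3,fy=3))
```

```text
5.3 [-0.078  0.157  0.116] [ 0.116  0.436 -0.306] 0.05518664695776465
```

View pics/side3.png

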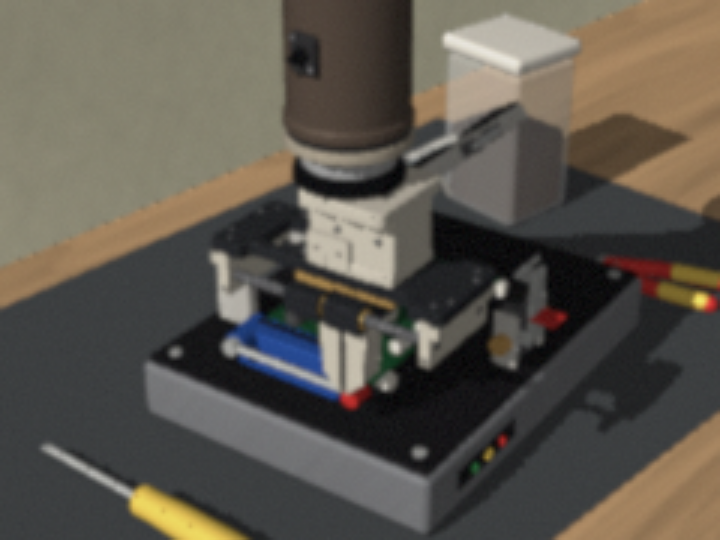

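Call:
apply_moves([
  [0,0,0,-0.3,0],
  [0,0,0,-1.0,0],
  [0,0,0,-2,0],
  [0,0,0,-3,0],
  [0,0,0,-4,0],
  [0,0,0,-5,0],
  [0,0,0,-5.4,0],
  [0,0,0,-5.4,0],
  [0,0,0,-5.4,0],
  [0,0,0,-5.4,0],
])

```text
time_s: 6.35
tcp_pos: [0.4599, 0.1409, 0.3313]
eef_rot: [-2.021, -2.399, 0.004]
force: [-0.0, -0.4, 0.5]
width: 0.0006
```

Run:
```python
from h import *
import cv2
np.set_printoptions(precision=3,suppress=True)
s=r.observe();print(s['time_s'],w2j(s['tcp_pos']),s['force'],spin(0),units(j2w([-.062,.05,.285])))
a=imaging.get_image("side")[180:330,245:455,::-1]
cv2.imwrite("pics/side4.png",cv2.resize(a,None,fx=3.8,fy=3.8,interpolation=cv2.INTER_CUBIC))
for t in(0,.1): print(t,[ (proj('side',j2w([.035-.115*np.cos(t),.155,.088+.115*np.sin(t)]))-np.array([244.65,179.65]))*3.8])
# hook top
for a in ((258,115),(262,122)):
    P=tri(sc(*a),si(520,215));print(P,w2j(P[0]))
```

```text
6.35 [-0.078  0.156  0.331] [-0.017 -0.359  0.49 ] 0.05532876053324761 [-2.662  0.39   1.15 ]
0 [array([299.132, 385.678])]
0.1 [array([298.175, 368.557])]
(array([ 0.432, -0.024,  0.144]), np.float64(0.0016085186142044759)) [-0.133 -0.002  0.144]
(array([ 0.434, -0.024,  0.142]), np.float64(0.0034956722960669106)) [-0.131 -0.002  0.142]
```

View pics/side4.png

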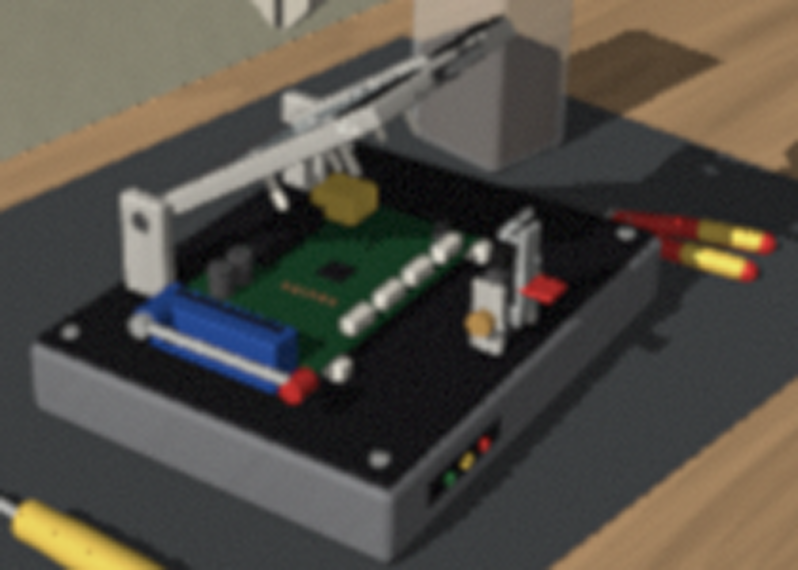

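The lever is flat: its grip is at (299,385) in the crop, exactly where 0 rad predicts. The hook top is at jig (-132, 0, 143 mm), so I expect the shut bar at about z = 133 mm (gate ≈ 0.04 rad). Next I move over the left grip.

Call:
apply_moves([
  [0,-0.6,0.1,0,0],
  [0,-1.4,0.2,0,0],
  [0,-2.1,0.3,0,0],
  [0,-2.66,0.35,0,0],
  [0,-2.66,0.35,0.3,0],
  [0,-2.66,0.35,0.6,0],
  [0,-2.66,0.35,0.9,0],
  [0,-2.66,0.35,1.15,0],
  [0,-2.66,0.35,1.15,0],
  [0,-2.66,0.35,1.15,0],
])

```text
time_s: 7.4
tcp_pos: [0.4914, 0.039, 0.2847]
eef_rot: [-2.019, -2.4, 0.004]
force: [-0.4, -0.4, 0.3]
width: 0.0004
```

Run:
```python
from h import *
import cv2
np.set_printoptions(precision=3,suppress=True)
s=r.observe();print(s['time_s'],w2j(s['tcp_pos']),s['force'],spin(0))
for x,z in ((-62,254),(-81.5,220),(-94,183),(-97,168)): print(units(j2w([x/1e3,.05,z/1e3])))
a=imaging.get_image("side")[130:330,225:465,::-1]
cv2.imwrite("pics/side5.png",cv2.resize(a,None,fx=3,fy=3,interpolation=cv2.INTER_CUBIC))
cv2.imwrite("pics/wrist5.png",imaging.get_image("wrist")[:,:,::-1])
```

```text
7.4 [-0.064  0.051  0.285] [-0.397 -0.394  0.304] 0.06627889706678995
[-0.019  0.046  0.767]
[-0.017 -0.436  1.619]
[-0.017 -0.744  2.546]
[-0.018 -0.816  2.922]
```

View pics/side5.png

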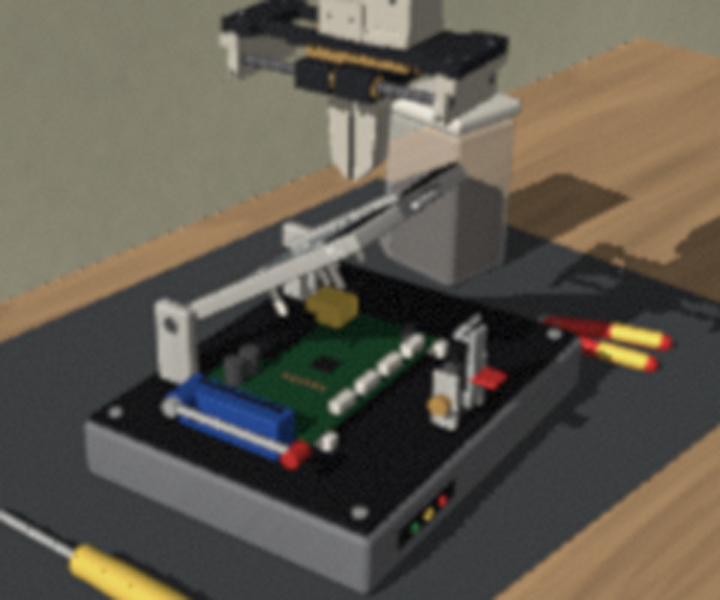

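View pics/wrist5.png

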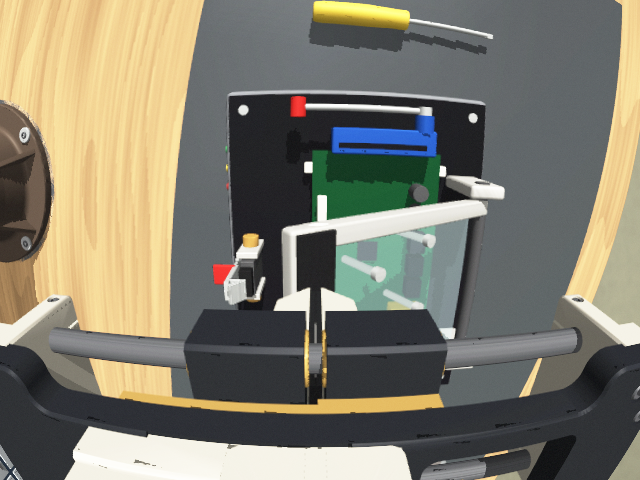

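The fingers stand over the left black grip at about (318,270) in the wrist view, and the hook is well clear at (240,285). I'll come down along the gate's arc.

Call:
apply_moves([
  [0,0,0.0,0.3,0],
  [0,0,0.0,0.55,0],
  [0,0,0.02,0.77,0],
  [0,0,-0.06,0.93,0],
  [0,0,-0.17,1.1,0],
  [0,0,-0.27,1.27,0],
  [0,0,-0.36,1.45,0],
  [0,0,-0.44,1.62,0],
  [0,0,-0.44,1.62,0],
  [0,0,-0.44,1.62,0],
])

```text
time_s: 8.5
tcp_pos: [0.474, 0.036, 0.2208]
eef_rot: [-2.02, -2.4, 0.003]
force: [-2.7, -0.5, 7.9]
width: 0.0006
```

Run:
```python
from h import *
import cv2
np.set_printoptions(precision=3,suppress=True)
s=r.observe();print(s['time_s'],w2j(s['tcp_pos']),s['force'],s['ft_torque'],spin(0))
for x,z in ((-88,201),(-94,183),(-97,168)): print(units(j2w([x/1e3,.05,z/1e3])))
a=imaging.get_image("side")[130:330,225:465,::-1]
cv2.imwrite("pics/side6.png",cv2.resize(a,None,fx=3,fy=3,interpolation=cv2.INTER_CUBIC))
```

```text
8.5 [-0.081  0.05   0.221] [-2.667 -0.477  7.936] [-0.132  0.441 -0.013] 0.06094147982532642
[-0.012 -0.166  0.497]
[-0.012 -0.314  0.947]
[-0.012 -0.387  1.323]
```

View pics/side6.png

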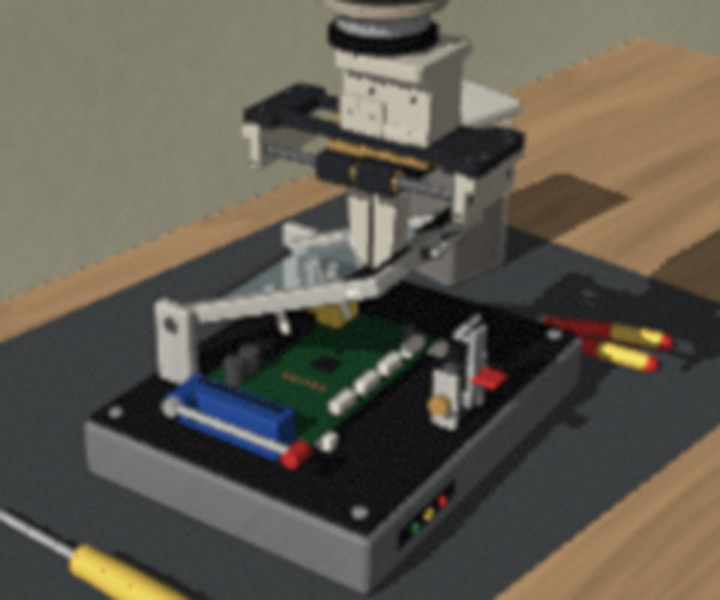

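Contact is on the grip and the gate follows, at about 8 N. I'll continue down to z ≈ 0.18.

Call:
apply_moves([
  [0,0,-0.04,0.1,0],
  [0,0,-0.08,0.22,0],
  [0,0,-0.12,0.35,0],
  [0,0,-0.17,0.5,0],
  [0,0,-0.21,0.62,0],
  [0,0,-0.25,0.74,0],
  [0,0,-0.28,0.85,0],
  [0,0,-0.3,0.93,0],
  [0,0,-0.32,1.0,0],
  [0,0,-0.32,1.0,0],
])

```text
time_s: 9.55
tcp_pos: [0.4609, 0.0339, 0.1811]
eef_rot: [-2.02, -2.4, 0.004]
force: [-3.4, -0.3, 8.6]
width: 0.0001
```

```bash
cat > st.py <<'E'
from h import *
import sys
np.set_printoptions(precision=4,suppress=True)
s=r.observe();p=w2j(s['tcp_pos']);print(s['time_s'],p,s['force'],s['ft_torque'])
E
cat > pic.py <<'E'
from h import *
import cv2,sys
a=imaging.get_image("side")[190:310,310:450,::-1]
cv2.imwrite(sys.argv[1],cv2.resize(a,None,fx=5,fy=5,interpolation=cv2.INTER_CUBIC))
E
python3 st.py; python3 pic.py pics/side7.png
```

```text
9.55 [-0.0946  0.0506  0.1811] [-3.4017 -0.3452  8.6259] [-0.1433  0.7762 -0.0199]
```

View pics/side7.png

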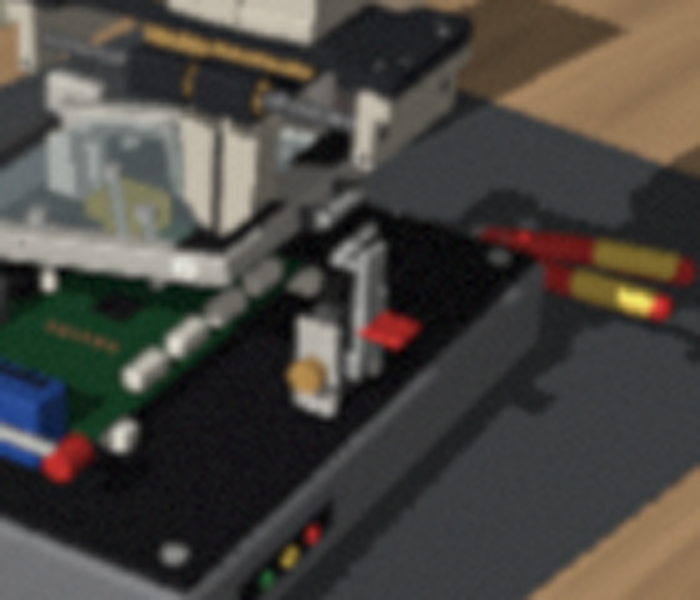

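The catch pin at (340,210) is now close above the hook head at (365,250), at about 9 N. I'll go slowly from here.

Call:
apply_moves([
  [0,0,-0.01,0.03,0],
  [0,0,-0.01,0.06,0],
  [0,0,-0.02,0.09,0],
  [0,0,-0.03,0.12,0],
  [0,0,-0.03,0.15,0],
  [0,0,-0.04,0.18,0],
  [0,0,-0.04,0.21,0],
  [0,0,-0.05,0.24,0],
  [0,0,-0.05,0.26,0],
  [0,0,-0.05,0.26,0],
])

```text
time_s: 10.6
tcp_pos: [0.4586, 0.0335, 0.1712]
eef_rot: [-2.02, -2.4, 0.005]
force: [-3.8, -0.8, 8.6]
width: 0.0006
```

```bash
python3 st.py; python3 pic.py pics/side8.png
```

```text
10.6 [-0.0969  0.0506  0.1712] [-3.7884 -0.7902  8.6009] [-0.1329  0.6658  0.0247]
```

View pics/side8.png

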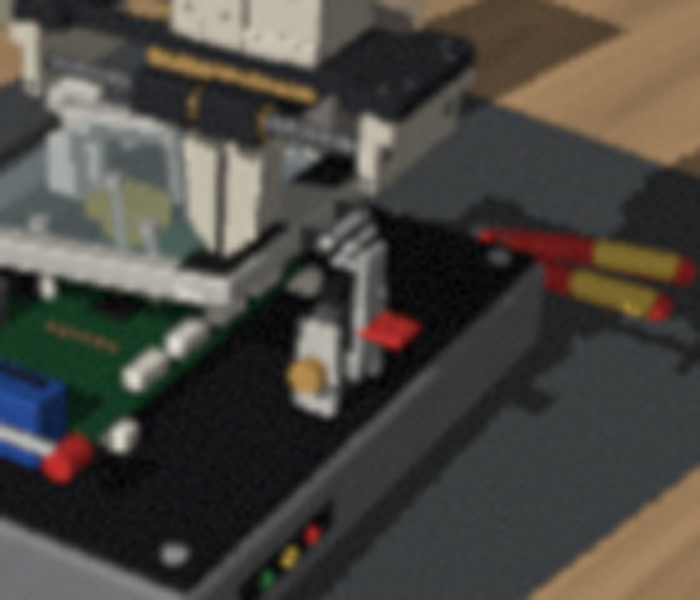

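Call:
apply_moves([
  [0,0,0,0.01,0],
  [0,0,0,0.03,0],
  [0,0,-0.01,0.05,0],
  [0,0,-0.01,0.06,0],
  [0,0,-0.01,0.08,0],
  [0,0,-0.01,0.09,0],
  [0,0,-0.02,0.11,0],
  [0,0,-0.02,0.12,0],
  [0,0,-0.02,0.12,0],
  [0,0,-0.02,0.12,0],
])

```text
time_s: 11.65
tcp_pos: [0.4579, 0.0334, 0.1672]
eef_rot: [-2.021, -2.4, 0.005]
force: [-4.2, 0.5, 12.6]
width: 0.0003
```

```bash
python3 st.py
```

```text
11.65 [-0.0976  0.0506  0.1672] [-4.1783  0.4709 12.592 ] [-0.2445  0.7794 -0.0208]
```

The force is rising to 12.6 N, so the pin is on the hook. I'll take steps of about 2 mm from here.

Call:
apply_moves([
  [0,0,0,0.01,0],
  [0,0,0,0.02,0],
  [0,0,0,0.03,0],
  [0,0,0,0.04,0],
  [0,0,0,0.05,0],
  [0,0,0,0.06,0],
  [0,0,0,0.06,0],
  [0,0,0,0.06,0],
  [0,0,0,0.06,0],
  [0,0,0,0.06,0],
])

```text
time_s: 12.65
tcp_pos: [0.4576, 0.0334, 0.1657]
eef_rot: [-2.021, -2.401, 0.006]
force: [-5.6, -2.1, 15.1]
width: 0.0002
```

```bash
python3 st.py
```

```text
12.65 [-0.0979  0.0506  0.1657] [-5.6351 -2.1079 15.0664] [-0.2569  1.1516 -0.0144]
```

Call:
apply_moves([
  [0,0,0,0.01,0],
  [0,0,0,0.02,0],
  [0,0,0,0.03,0],
  [0,0,0,0.04,0],
  [0,0,0,0.05,0],
  [0,0,0,0.06,0],
  [0,0,0,0.07,0],
  [0,0,0,0.07,0],
  [0,0,0,0.07,0],
  [0,0,0,0.07,0],
])

```text
time_s: 13.65
tcp_pos: [0.4573, 0.0333, 0.1637]
eef_rot: [-2.021, -2.401, 0.007]
force: [-5.8, -0.9, 16.5]
width: 0.0009
```

```bash
python3 st.py
```

```text
13.65 [-0.0982  0.0507  0.1637] [-5.8133 -0.9397 16.4805] [-0.2782  1.3137  0.0771]
```

Call:
apply_moves([
  [0,0,0,0.01,0],
  [0,0,0,0.02,0],
  [0,0,0,0.03,0],
  [0,0,0,0.04,0],
  [0,0,0,0.05,0],
  [0,0,0,0.06,0],
  [0,0,0,0.07,0],
  [0,0,0,0.07,0],
  [0,0,0,0.07,0],
  [0,0,0,0.07,0],
])

```text
time_s: 14.65
tcp_pos: [0.457, 0.0333, 0.1617]
eef_rot: [-2.021, -2.401, 0.008]
force: [-5.4, -1.0, 15.3]
width: 0.0003
```

```bash
python3 st.py; python3 pic.py pics/side9.png
```

```text
14.65 [-0.0985  0.0507  0.1617] [-5.3727 -1.0206 15.3147] [-0.2242  1.176  -0.0654]
```

View pics/side9.png

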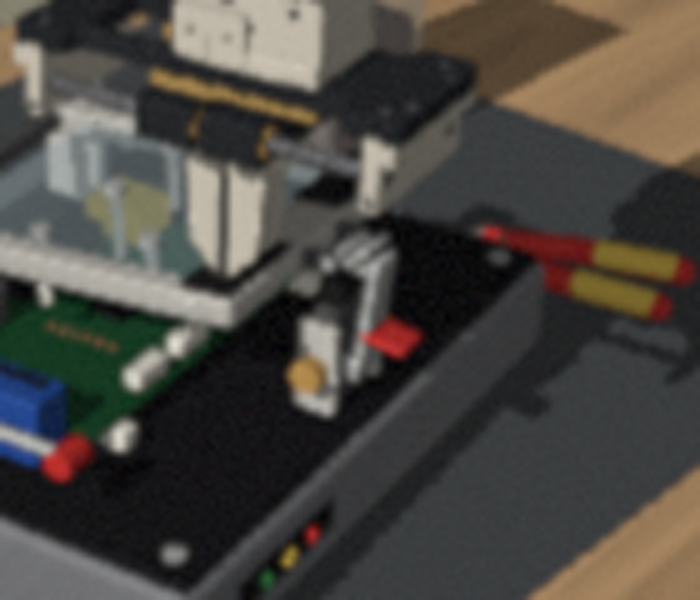

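The hook is now being pushed aside, with its head tilted forward at (375,250), and it hasn't snapped yet. I'll keep the steps small.

Call:
apply_moves([
  [0,0,0,0.01,0],
  [0,0,0,0.02,0],
  [0,0,0,0.03,0],
  [0,0,0,0.04,0],
  [0,0,0,0.05,0],
  [0,0,0,0.06,0],
  [0,0,0,0.06,0],
  [0,0,0,0.06,0],
  [0,0,0,0.06,0],
  [0,0,0,0.06,0],
])

```text
time_s: 15.7
tcp_pos: [0.4567, 0.0333, 0.16]
eef_rot: [-2.022, -2.401, 0.009]
force: [-4.3, -1.3, 13.7]
width: 0.0008
```

```bash
python3 st.py
```

```text
15.7 [-0.0988  0.0507  0.16  ] [-4.2997 -1.3143 13.6741] [-0.2234  0.9743 -0.0432]
```

Call:
apply_moves([
  [0,0,0,0.01,0],
  [0,0,0,0.02,0],
  [0,0,0,0.03,0],
  [0,0,0,0.04,0],
  [0,0,0,0.05,0],
  [0,0,0,0.05,0],
  [0,0,0,0.05,0],
  [0,0,0,0.05,0],
  [0,0,0,0.05,0],
  [0,0,0,0.05,0],
])

```text
time_s: 16.7
tcp_pos: [0.4565, 0.0332, 0.1586]
eef_rot: [-2.022, -2.401, 0.009]
force: [-4.5, -1.4, 11.9]
width: 0.0006
```

```bash
python3 st.py; python3 pic.py pics/side10.png
```

```text
16.7 [-0.099   0.0507  0.1586] [-4.5172 -1.3582 11.859 ] [-0.2466  0.769   0.0095]
```

View pics/side10.png

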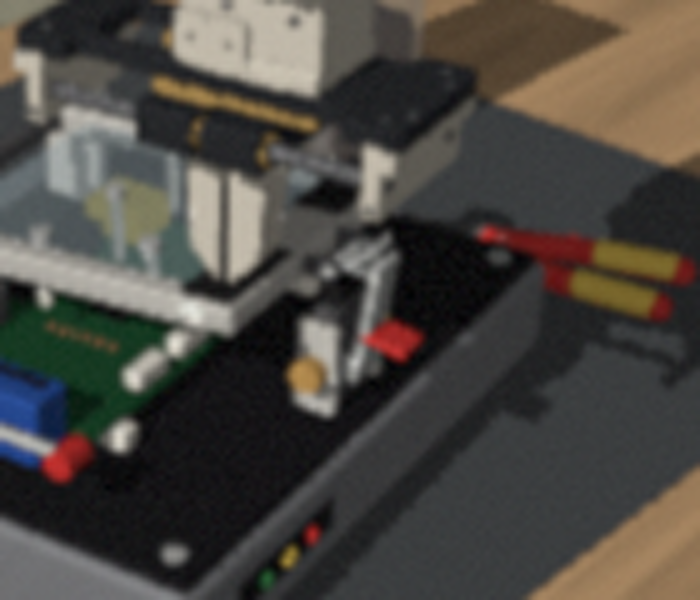

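The hook is still leaning out and the force is easing off along its slope, with no snap yet. Expected shut height is z ≈ 0.153, so I continue.

Call:
apply_moves([
  [0,0,0,0.01,0],
  [0,0,0,0.02,0],
  [0,0,0,0.03,0],
  [0,0,0,0.04,0],
  [0,0,0,0.05,0],
  [0,0,0,0.05,0],
  [0,0,0,0.05,0],
  [0,0,0,0.05,0],
  [0,0,0,0.05,0],
  [0,0,0,0.05,0],
])

```text
time_s: 17.75
tcp_pos: [0.4563, 0.0332, 0.157]
eef_rot: [-2.022, -2.402, 0.01]
force: [-3.4, -0.3, 8.3]
width: 0.0008
```

```bash
python3 st.py; python3 pic.py pics/side11.png
```

```text
17.75 [-0.0992  0.0507  0.157 ] [-3.3975 -0.2795  8.321 ] [-0.0983  0.6811 -0.0256]
```

View pics/side11.png

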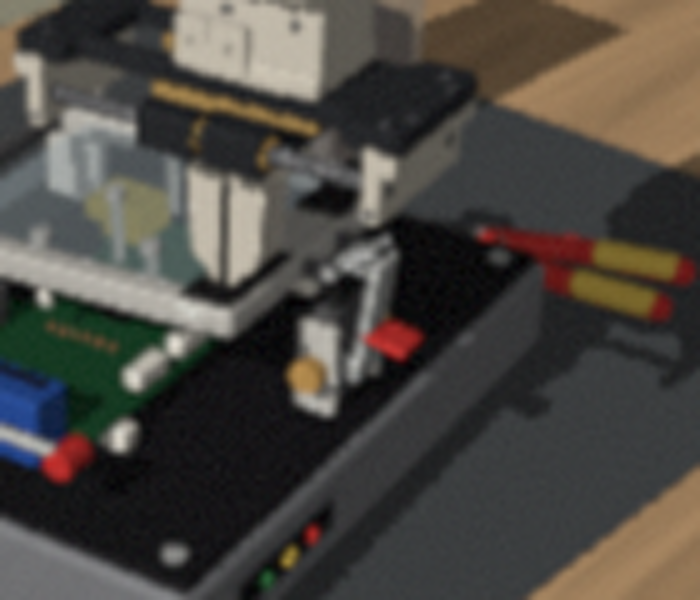

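The hook head is still out at (385,250), and the force is down to the spring alone. The pin must be sliding down the hook's face, so I take another small step.

Call:
apply_moves([
  [0,0,0,0.01,0],
  [0,0,0,0.02,0],
  [0,0,0,0.03,0],
  [0,0,0,0.04,0],
  [0,0,0,0.04,0],
  [0,0,0,0.04,0],
  [0,0,0,0.04,0],
  [0,0,0,0.04,0],
  [0,0,0,0.04,0],
  [0,0,0,0.04,0],
])

```text
time_s: 18.8
tcp_pos: [0.4561, 0.0332, 0.1557]
eef_rot: [-2.022, -2.402, 0.01]
force: [-2.9, -0.7, 7.1]
width: 0.0004
```

```bash
python3 st.py; python3 pic.py pics/side12.png
```

```text
18.8 [-0.0994  0.0507  0.1557] [-2.9138 -0.6878  7.1029] [-0.1172  0.4728 -0.0021]
```

View pics/side12.png

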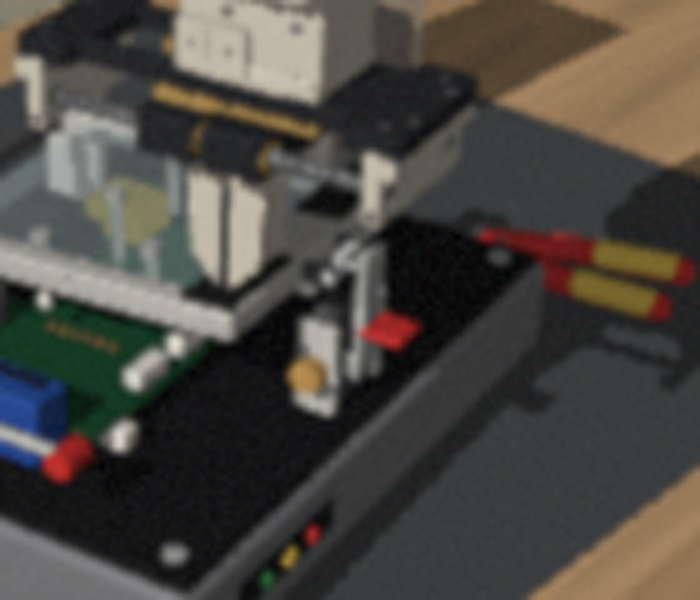

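The hook is upright again over the pin, with its head at (365,250) and the tab back at (392,330), so it has snapped. I'll release slowly.

Call:
apply_moves([
  [0,0,0,-0.02,0],
  [0,0,0,-0.05,0],
  [0,0,0,-0.1,0],
  [0,0,0,-0.15,0],
  [0,0,0,-0.2,0],
  [0,0,0,-0.25,0],
  [0,0,0,-0.3,0],
  [0,0,0,-0.35,0],
  [0,0,0,-0.4,0],
  [0,0,0,-0.4,0],
])

```text
time_s: 19.85
tcp_pos: [0.4564, 0.0333, 0.172]
eef_rot: [-2.022, -2.402, 0.01]
force: [0.5, 0.8, 0.9]
width: 0.0004
```

```bash
python3 st.py; python3 pic.py pics/side13.png
```

```text
19.85 [-0.0991  0.0508  0.172 ] [0.5414 0.8242 0.9059] [ 0.0119 -0.1504  0.022 ]
```

View pics/side13.png

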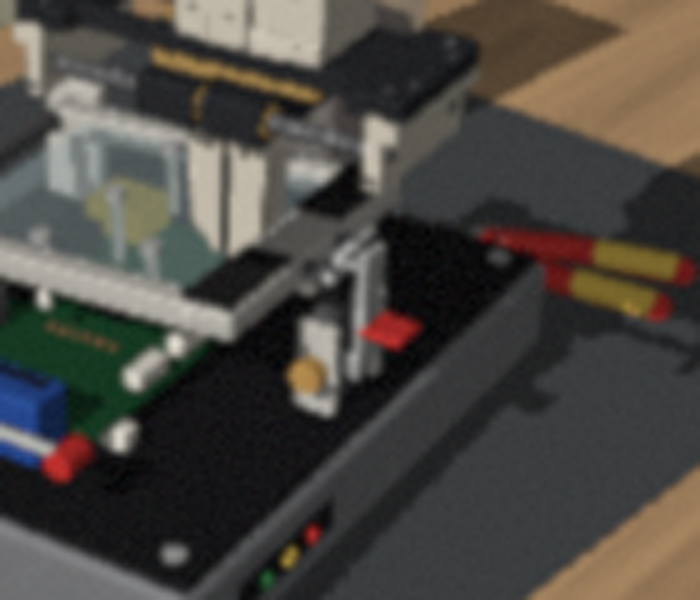

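The gate stays down with the fingers clear and the force near zero. I'll retreat upward and check once more.

Call:
apply_moves([
  [0,0,0,-0.5,0],
  [0,0,0,-1.2,0],
  [0,0,0,-2,0],
  [0,0,0,-2.8,0],
  [0,0,0,-3.5,0],
  [0,0,0,-4,0],
  [0,0,0,-4,0],
  [0,0,0,-4,0],
  [0,0,0,-4,0],
  [0,0,0,-4,0],
])

```text
time_s: 20.9
tcp_pos: [0.4567, 0.0337, 0.3308]
eef_rot: [-2.021, -2.401, 0.012]
force: [-0.7, 0.9, 0.7]
width: 0.0005
```

```bash
python3 st.py
python3 - <<'E'
from h import *
import cv2
a=imaging.get_image("side")[:,:,::-1]
cv2.imwrite("pics/side14.png",cv2.resize(a[180:330,245:455],None,fx=3.8,fy=3.8,interpolation=cv2.INTER_CUBIC))
cv2.imwrite("pics/scene14.png",imaging.get_image("scene")[:,:,::-1])
for t in (0,.05,.1): print(t,(np.array(proj('side',j2w([.085-.185*np.cos(t)+.01*np.sin(t),0,.115+.185*np.sin(t)+.01*np.cos(t)])) )-[244.65,179.65])*3.8)
E
```

```text
20.9 [-0.0987  0.0511  0.3308] [-0.6686  0.9264  0.6582] [-0.019  -0.1123 -0.037 ]
0 [470.60788275 227.49743318]
0.05 [470.18548874 214.02526544]
0.1 [469.09962263 200.31413912]
```

View pics/side14.png

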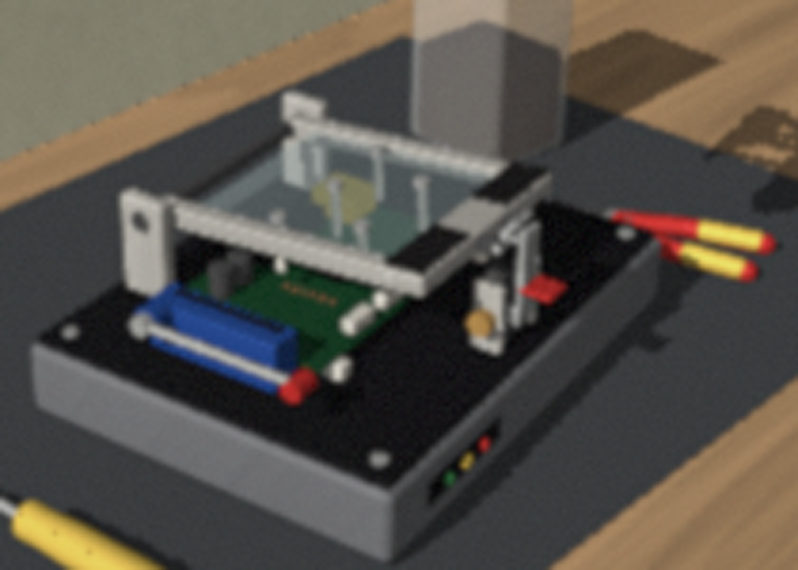

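View pics/scene14.png

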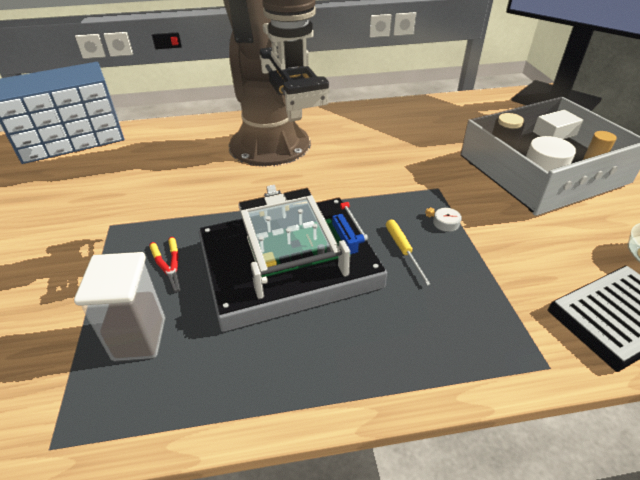

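The gate is held down: the bar's middle is at about (472,213) in the crop, which is ≈0.05 rad. The lever is flat with its grip at (298,386), and none of the loose things have moved. I'll hand it in.

Run:
```python
from rig import ticket
print(ticket.close_job())
```

```text
the job is handed in; nothing more can be done
None
```

The socket lever lies flat, and the gate is shut and held by its catch. I handed the job in at about 21 s of the 67 s allowed.

- **Lever:** I swung it down with the closed fingers. Its red grip ended where the calibration puts 0 rad.
- **Gate:** I pressed on the left rubber grip in steps of about 1–2 mm. The force at the end of each step peaked at 16.5 N, then fell to about 7 N, and the side view showed the hook springing back upright over the pin. I let go at that point.
- **Last checks:** After I lifted clear, the gate stayed down at about 0.05 rad with near-zero force on the tool. The pliers, jar, gauge and screwdriver looked unmoved. No check failed or disagreed.
- **Not measured directly:** Forces were only read at the end of each move, so brief peaks within a step weren't seen. I judged the squeeze on the rubber stop from the low force, not from a reading of it.

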